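# Nip up the flask press with its tommy bar

## Robot

A 6-joint arm with a two-finger parallel gripper is mounted at the origin on the work surface. World frame = base frame: x ahead of the robot, y to its left, z up, the work surface at z = 0. Lengths are in mm, angles in degrees, forces in N, time in s.
With the tool pointing down it reaches from about 350 to 850 mm from the base axis. Payload 8.1 kg.
Tool frame: the origin (TCP) lies between the finger pads; the fingertips stand 22 mm ahead of it and the grasp point (between the pads) lies 3 mm ahead of it (r.nose_length is the z of the fingertips in the tool frame, in mm); z points along the fingers, x is the direction in which the jaws open and shut, and the axes are right-handed (so a half turn about z gives the same grasp; the last joint's range is limited). The gripper opens to 85 mm and grips with 20 to 120 N. Pads are 22 mm wide; open, the fingers measure 114 mm over their backs; the gripper's body (76 mm by 85 mm) begins 54 mm behind the grasp point. The pads swing forward as they close: fully open they stand 13 mm farther back than shut.
Start: joints at [-74.794, 7.471, 85.268, -0, 87.261, -4.893], TCP at [206.21, -563.456, 253.292] pointing down, gripper open.
Joint ranges: [-169.43, 169.43], [-51.17, 129.36], [1.28, 143.12], [-76.62, 256.62], [0, 156.53], [-152.29, 152.29]. Speed limits (degrees/s): [136.94, 136.94, 159.86, 180, 180, 180].

## Interface

Orientations are given as [roll, pitch, yaw] about the fixed x, y, z axes, in that order (R = Rz(yaw) Ry(pitch) Rx(roll)).
In Python, from bench import r gives the robot as it stands.
- The arm moves only by the shell command python3 -m jog 'ROWS' [FORCE]. ROWS is JSON, a list of rows, each a list of 5 numbers: the shift along the tool's x, y, z in m, then the turn about the tool's z in degrees, then the opening in per cent of the stroke, from 0 (shut) to 100 (fully open). A call has 1 to 8 rows; each row is the pose to reach, as a shift and turn from the pose measured when the call began, along the tool's axes at that moment; what a row does not reach only later rows make up. A row lasts 1/10 s, in which the tool goes at most 50 mm and 8.59 degrees, less where a joint would pass 70% of its speed; a pose out of reach is approached as far as the arm can. A call with a gripper value outside its range is refused whole. The fingers move at their own pace and stop on an object; FORCE is the grip in N (left out, the last holds). Time passes only in rows, so rows that repeat a pose let the fingers close. It gives the time, the measured TCP pose, the force and the opening at its end, in the units of the state.
- r.sense(): the state, without advancing time (a new reading comes with each control period).
- r.snapshot(name): name is "scene" or "top" or "wrist"; returns a dict with "image" (400x640x3 uint8, red, green, blue), "K" (3x3 intrinsics, pixels), "distortion" ([k1, k2, p1, p2, k3] as OpenCV has them; the pictures are not rectified), "T" (4x4, takes a point from camera to world coordinates); the wrist camera has in their place "tool_from_camera" (4x4, takes a point from camera to tool coordinates, whose origin is the TCP and whose axes are the tool frame's). Camera axes: x right, y down, z forward; pixel columns grow to the right and rows downward; lengths in mm; the calibration is good to about 2 mm. A picture is of the moment at which its call begins: read the wrist's pose just before it. There is no depth.
- r.hand_in(): hands the job in, once; it reports no verdict.
Trained networks look in a picture, given as the dict that the camera call returned (one of the last four; its "shot" number tells which), for a name from the list of things; names that differ only in an ending like _2 or _b are one class to them, and where a whole thing is asked for, a point or a joint stands for the part that bears it (a point fixed in the world has none). Each returns a list of dicts, best first, with "conf" (0 to 1); they miss things now and then, are a little off and sometimes report something else, mostly with a low value. They report only what shows in the picture. A call takes as long as a camera call. They do not tell look-alikes from the thing itself.
- r.search_frame(picture, label): "bbox" ([left, top, right, bottom] in pixels, round what is visible of it).
- r.pinpoint(picture, label): "uv" ([column, row] in pixels: a listed point, or the origin of a listed thing).
The state is a dict: "time": time; "joint_pos": joint angles; "qd": joint speeds; "joint_efforts": joint torques, N m; "tool_pos": TCP position; "tcp_rot": TCP orientation; "ft_force": force on the tool from outside, world axes, zero at the start; "wrist_torque": the same for the moment, N m; "finger_gap": finger opening in mm.
Only numpy, scipy, OpenCV 4.12 (cv2) and the standard library are available. Lean on these libraries where they do the work, as an engineer would, in place of code of your own. Each camera call takes 0.05 s, during which the arm holds its last target. There are 200 camera calls.

## Task

Tighten the flask press: take the tommy bar from its rest by its square grip, slide it through the loop of the screw eye on top of the press, and turn the eye clockwise (seen from above) until you feel the screw come up solid, then nip it up firmly but do not force it. Then draw the bar out without turning the screw back and lay it in its rest again as you found it, and leave everything else on the bench where it is.

Things in the scene. Friction and masses are not known exactly. Their poses are not given: they have to be found in the camera images.
- bar_grip (a point): Centre of the square grip of the tommy bar, a loose steel bar of about 0.16 kg lying level in its rest. Its x axis runs along the bar from the grip towards the free tip. The grip is a dark steel block 50 mm long along x and 16 x 16 mm across, between x = -25 and +25 mm of this point; beyond it (x = +25 to +155 mm) the bar is a plain round rod 14 mm in diameter.
- bar_mid (a point): Point on the bar's axis on the round rod, 90 mm from the grip's centre towards the tip; same axes as bar_grip.
- bar_tip (a point): The free end of the round rod, on the bar's axis, 155 mm from the grip's centre; same axes as bar_grip.
- rest_seat (a point): Axis point of the fixed black bar rest, 55 mm above the bench; x along its two 8 mm thick V saddles (90 degrees, open upward, at x = -22 and +65 mm; rims 23 mm to either side, 9 mm above the bar's axis). The bar lies in them at this height at the start and must finish so: tip towards +x, grip's centre near x = -60 mm, bar_mid near x = +30 mm (within 20 mm).
- rest: The bar rest as a whole: black base plate 125 x 50 x 8 mm carrying the two saddles. Origin at its underside, below rest_seat; same axes.
- loop (a point): Centre of the hole of the screw eye, 140 mm above the bench, on the screw's vertical axis. x runs level through the hole, away from the robot at the start (0.4 to 1.25 rad anticlockwise of the bench's +x). Eight-sided steel loop: hole 19 mm across, outside 31 mm, 14 mm thick along x. It turns about z; a 14 mm rod in it has about 0.3 rad of play each way before it turns the eye.
- eye: The screw eye and its 15 mm shank; origin below the loop at bench height. Clockwise from above tightens, against a steady drag of about 0.12 N m. It comes up solid after 0.5 to 1.55 rad: where differs each time, is hidden and only felt. The torque then climbs by about 0.1 N m per 0.03 rad of the bar: 0.3 to 0.5 N m in all (3 to 5 N at 100 mm from the axis) is firm; above 0.75 forces it.
- press: Fixed flask press: base 110 x 140 mm, two posts, brass flask, grey crosshead 34 x 144 mm with its top 90 mm above the bench and a round hub 76 mm across to 98 mm; only the eye stands higher. Origin at bench height on the screw's axis.
- foot: Dark steel pressure foot, a disc 36 mm across and 10 mm high between crosshead and flask, fixed to the screw's lower end and turning with the eye; it bears on its seat once the screw is solid. Origin on the screw's axis at bench height.
- cast_a: Bystander: plaster tooth cast, 62 mm across, 38 mm high, origin at its underside.
- cast_b: Bystander: second plaster tooth cast of the same size, origin at its underside.
- bowl: Bystander: dark rubber mixing bowl, 100 mm across, 55 mm high, origin at its underside.
- jar: Bystander: amber glass jar, 56 mm across, 60 mm high, origin at its underside.
- wax_spatula: Bystander: wax spatula 170 mm long, lying flat.
- brush: Bystander: brush 160 mm long, lying flat.
- wax_box: Bystander: cardboard wax box 70 x 100 x 25 mm, origin at its underside.
There are look-alikes about, which are no part of the job. Leave any green look-alike of the press alone.

How it is judged:
By the outcome, as a careful person would: the job done as asked, in the order asked, and still so for the second after the job is handed in, with the robot touching nothing.
It also fails if it takes over 72 s, if anything falls off the work surface, if the arm or the gripper's body presses on something with over 40 N, if the wrist force passes 120 N, or if a joint passes its speed limit or range.

## Working session

There is one attempt and no reset: what is moved stays moved. The work goes in short steps, Python scripts to look and compute and a shell command to move; the robot and the scene stay as the last step left them, time stands still between calls to the robot, and variables do not carry over. Pictures are saved under pics/ and viewed, about 8 in all and at most 12, crops included, and the job is handed in when it is done.

```bash
ls; mkdir -p pics
cat > h.py <<'E'
import numpy as np, cv2, json
from bench import r
from scipy.spatial.transform import Rotation as R
np.set_printoptions(precision=1,suppress=True)
def toolT():
    s=r.sense(); T=np.eye(4); T[:3,:3]=R.from_euler('xyz',s['tcp_rot'],degrees=True).as_matrix(); T[:3,3]=s['tool_pos']; return T
def camT(p,T): return np.array(p['T']) if 'T' in p else T@np.array(p['tool_from_camera'])
def ray(p,uv,T=None):
    C=camT(p,T); n=cv2.undistortPoints(np.array([[uv]],float),np.array(p['K'],float),np.array(p['distortion'],float))[0,0]
    return C[:3,3], C[:3,:3]@np.array([n[0],n[1],1])
def atz(p,uv,z,T=None):
    o,d=ray(p,uv,T); return o+d*(z-o[2])/d[2]
def proj(p,X,T=None):
    C=np.linalg.inv(camT(p,T)); return cv2.projectPoints(np.array(X,float).reshape(-1,1,3),cv2.Rodrigues(C[:3,:3])[0],C[:3,3],np.array(p['K'],float),np.array(p['distortion'],float))[0][:,0]
def save(p,n): cv2.imwrite('pics/'+n,p['image'][:,:,::-1])
E
python3 - <<'E'
from h import *
s=r.sense(); print(s)
Z=dict(bar_grip=55,bar_mid=55,bar_tip=55,rest_seat=55,loop=140,press=0,rest=0,eye=0)
ims=[]
for c in('scene','top'):
    p=r.snapshot(c); save(p,c+'0.png'); ims.append(p['image'])
    for l,z in Z.items():
        for d in r.pinpoint(p,l)[:4]: print(c,l,round(d['conf'],2),np.array(d['uv']),atz(p,d['uv'],z))
E
```

```text
pics
{'time': 0.0, 'joint_pos': array([-74.8,   7.5,  85.3,  -0. ,  87.3,  -4.9]), 'qd': array([ 0.1,  0.1,  0.1, -0.1,  0.1,  0. ]), 'joint_efforts': array([ -0. , -56.9, -50.1,  -0. ,   0. ,  -0. ]), 'tool_pos': array([ 206.1, -563. ,  252.3]), 'tcp_rot': array([-180. ,    0.1,  -69.9]), 'ft_force': array([-0.1, -0.5,  0.8]), 'wrist_torque': array([ 0.,  0., -0.]), 'finger_gap': 85.4352686381915}
scene bar_grip 0.72 [379.6 266.6] [528.3 204.5  55. ]
scene bar_grip 0.15 [366.9 197. ] [423.6  47.7  55. ]
scene bar_mid 0.98 [360.1 294.1] [603.2 225.9  55. ]
scene bar_mid 0.73 [235.8 249.8] [752.3 -20.1  55. ]
scene bar_tip 0.59 [340.6 322.8] [673.4 247.5  55. ]
scene rest_seat 0.9 [363.9 288. ] [588.1 220.6  55. ]
scene loop 0.6 [449.  207.4] [353.2 218.3 140. ]
scene loop 0.56 [267.9 138.2] [ 544.6 -191.7  140. ]
scene press 0.83 [271.8 179.8] [ 555.5 -179.9    0. ]
scene rest 0.67 [362.9 293.6] [577.8 214.1   0. ]
scene eye 0.26 [358.7 298.6] [592.9 217.1   0. ]
top bar_grip 0.96 [222.7 222. ] [523.6 207.8  55. ]
top bar_mid 0.67 [214.3 179.8] [620.5 226.4  55. ]
top bar_tip 0.72 [202.  155.6] [677.3 254.8  55. ]
top rest_seat 0.88 [216.6 196.7] [581.6 221.3  55. ]
top rest_seat 0.41 [214.1 182.1] [615.2 226.9  55. ]
top loop 0.71 [399.8 202.2] [ 553.8 -179.1  140. ]
top loop 0.59 [215.5 308. ] [344.4 207.9 140. ]
top press 0.97 [391.1 207.4] [ 550.7 -185.5    0. ]
top press 0.62 [220.4 294.4] [353.2 227.    0. ]
top rest 0.58 [220.5 197.1] [585.1 223.9   0. ]
top eye 0.62 [392.2 206.3] [ 553.3 -188.3    0. ]
top eye 0.41 [223.9 298.5] [343.4 218.8   0. ]
```

View pics/scene0.png

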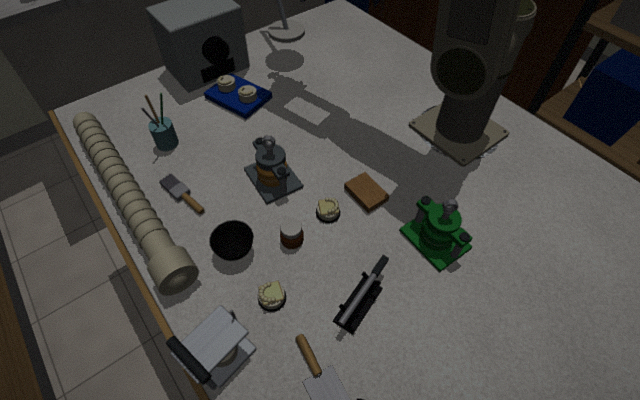

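View pics/top0.png

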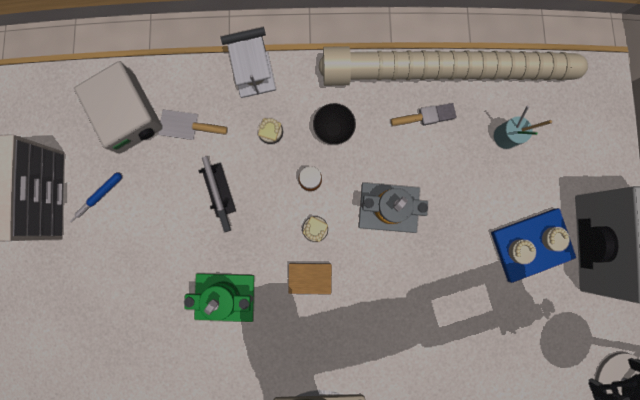

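The grey/brass press at top-view pixel (391,207), about (554,-185), is the real one. The green one at (221,300) is the look-alike. The bar lies in the black rest at (217,195), with its grip towards the robot. I'll check with the wrist camera from above the press.

```bash
cat >> h.py <<'E'
def go(x,y,z,yaw):
    T=toolT(); d=T[:3,:3].T@(np.array([x,y,z])-T[:3,3])/1000
    y0=r.sense()['tcp_rot'][2]; a=(yaw-y0+180)%360-180
    print('shift m',np.round(d,4),'turn about tool z',round(-a,2),'dist',round(np.linalg.norm(d)*1000,1))
E
python3 - <<'E'
from h import *
p=r.snapshot('wrist'); print(np.array(p['tool_from_camera']),np.array(p['K']))
go(500,-240,330,-45)
E
```

```text
[[   1.     0.     0.    -0.5]
 [  -0.     1.     0.3  -74.3]
 [   0.    -0.3    1.  -120.1]
 [   0.     0.     0.     1. ]] [[288.1   0.  321.2]
 [  0.  288.1 202.2]
 [  0.    0.    1. ]]
shift m [-0.2 -0.4 -0.1] turn about tool z -24.9 dist 443.6
```

```bash
sed -i 's/np.round(d,4)/[float(round(v,4)) for v in d]/' h.py
python3 - <<'E'
from h import *
go(490,-250,300,-45)
E
```

```text
shift m [-0.1968, -0.3742, -0.0467] turn about tool z -24.9 dist 425.4
```

```bash
python3 -m jog '[[-0.0225,-0.043,-0.005,-3.1,100],[-0.045,-0.086,-0.01,-6.2,100],[-0.0675,-0.129,-0.015,-9.3,100],[-0.09,-0.172,-0.02,-12.4,100],[-0.1125,-0.215,-0.025,-15.5,100],[-0.135,-0.258,-0.03,-18.6,100],[-0.1575,-0.30,-0.036,-21.7,100],[-0.18,-0.342,-0.042,-24.9,100]]'
python3 - <<'E'
from h import *
T=toolT();p=r.snapshot('wrist'); save(p,'w1.png'); print(r.sense()['tool_pos'],r.sense()['tcp_rot'])
for l,z in dict(loop=140,press=0,eye=0,foot=0).items():
    for d in r.pinpoint(p,l)[:3]: print(l,round(d['conf'],2),np.array(d['uv']),atz(p,d['uv'],z,T))
E
```

```text
time: 1.75
tool_pos: [466.6, -275.2, 295.8]
tcp_rot: [-180.0, -0.0, -44.9]
ft_force: [1.2, -1.3, -1.4]
finger_gap: 85.6
[ 470.9 -269.9  297. ] [-179.7   -0.1  -44.4]
loop 0.74 [309.8  46.7] [ 551.6 -175.7  140. ]
press 0.6 [314.   71.8] [ 551.  -176.9    0. ]
eye 0.88 [319.3  72.4] [ 555.4 -182.4    0. ]
```

View pics/w1.png

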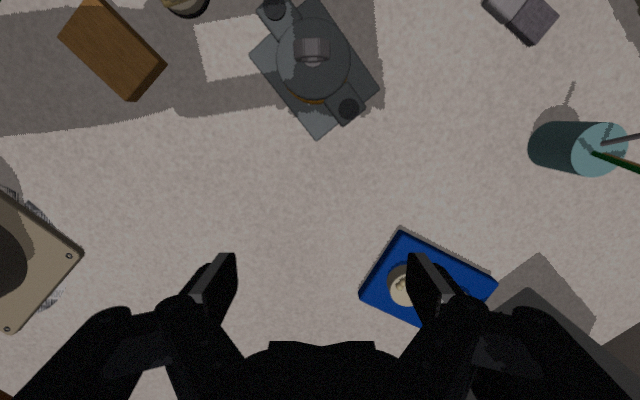

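Run:
```python
from h import *
go(544,-190,240,-45)
```

```text
shift m [-0.0058, -0.117, 0.0551] turn about tool z 0.03 dist 129.5
```

```bash
python3 -m jog '[[-0.002,-0.04,0.018,0,100],[-0.004,-0.08,0.037,0,100],[-0.006,-0.117,0.055,0,100],[-0.006,-0.117,0.055,0,100]]'
python3 - <<'E'
from h import *
T=toolT();p=r.snapshot('wrist'); print(T[:3,3]); np.savez('w2.npz',T=T,C=camT(p,T))
cv2.imwrite('pics/w2.png',cv2.resize(p['image'][60:310,190:450,::-1],None,fx=3,fy=2.4,interpolation=cv2.INTER_CUBIC)[:600])
save(p,'w2full.png')
for l,z in dict(loop=140,press=0,eye=0).items():
    for d in r.pinpoint(p,l)[:3]: print(l,round(d['conf'],2),np.array(d['uv']),atz(p,d['uv'],z,T))
    for d in r.search_frame(p,l)[:1]: print(l,d)
E
```

```text
time: 2.4
tool_pos: [543.6, -187.7, 236.2]
tcp_rot: [179.9, 0.3, -44.9]
ft_force: [-0.5, 0.1, -1.0]
finger_gap: 85.4
[ 543.6 -187.7  236.2]
loop 0.89 [316.8 197. ] [ 549.9 -175.4  140. ]
loop {'bbox': [300.6, 176.9, 340.5, 215.9], 'conf': 0.68}
press 0.88 [323.  165.4] [ 554.2 -178.1    0. ]
press {'bbox': [0.0, 40.3, 17.2, 81.5], 'conf': 0.96}
eye 0.75 [323.8 168.3] [ 552.4 -181.4    0. ]
eye {'bbox': [303.7, 179.4, 340.6, 215.7], 'conf': 0.66}
```

View pics/w2.png

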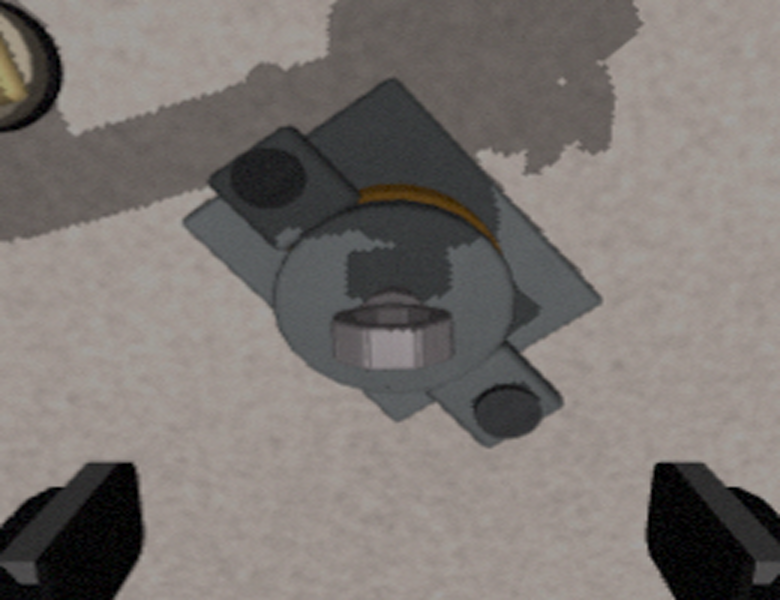

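Run:
```python
from h import *
z=np.load('w2.npz');T=z['T'];p=r.snapshot('wrist')
img=cv2.imread('pics/w2full.png')
f=lambda a,b:(190+a/3,60+b/2.4)
for a,b in[(273,300),(515,300),(390,392),(395,203)]: print(atz(p,f(a,b),98,T))
def poly(c,th,z0=140):
    e=np.array([np.cos(th),np.sin(th),0]);n=np.array([-e[1],e[0],0]);out=[]
    for s in(-7,7):
        for R0 in(9.5,15.5):
            a=np.radians(np.arange(8)*45+22.5); R1=R0/np.cos(np.pi/8)
            out.append([np.array([c[0],c[1],z0])+e*s+n*R1*np.cos(t)+np.array([0,0,1])*R1*np.sin(t) for t in a])
    return out
def draw(c,th):
    im=cv2.resize(img,None,fx=5,fy=5,interpolation=cv2.INTER_CUBIC)
    t=np.linspace(0,6.28,40);C=np.c_[c[0]+38*np.cos(t),c[1]+38*np.sin(t),98+0*t]
    for q,col in[(C,(0,255,0))]+list(zip(poly(c,th),[(0,255,255),(0,0,255)]*2)):
        uv=proj(p,q,T); cv2.polylines(im,[np.int32(uv*5+2)],True,col,1)
    return im[680:1200,1300:1980]
cv2.imwrite('pics/ov.png',draw((551.5,-178),np.radians(45)))
```

```text
[ 525.7 -151.9   98. ]
[ 578.3 -204.2   98. ]
[ 524.5 -203.9   98. ]
[ 578.  -152.3   98. ]
```

View pics/ov.png

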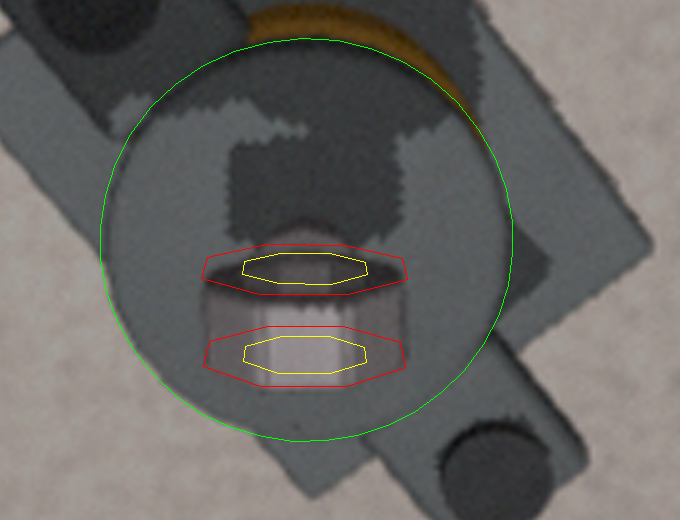

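The overlay fits well: eye axis at (551.5,-178), loop x at about 45°. It's the grey hub with the brass flask under it, so this is the right press. Next I'll look at the bar.

Run:
```python
from h import *
go(520,202,235,-73)
```

```text
shift m [-0.2951, -0.2609, 0.0056] turn about tool z 27.92 dist 393.9
```

```bash
python3 -m jog '[[-0.037,-0.033,0,3.5,100],[-0.074,-0.065,0,7,100],[-0.11,-0.098,0,10.5,100],[-0.147,-0.13,0,14,100],[-0.184,-0.163,0,17.5,100],[-0.221,-0.196,0,21,100],[-0.258,-0.229,0,24.5,100],[-0.295,-0.261,0.005,28,100]]'
python3 - <<'E'
from h import *
T=toolT();p=r.snapshot('wrist'); print(T[:3,3],r.sense()['tcp_rot']); save(p,'w3.png')
q={}
for l,z in dict(bar_grip=55,bar_mid=55,bar_tip=55,rest_seat=55,rest=0).items():
    for d in r.pinpoint(p,l)[:2]: print(l,round(d['conf'],2),np.array(d['uv']),atz(p,d['uv'],z,T))
E
```

```text
time: 3.6
tool_pos: [520.4, 203.6, 237.1]
tcp_rot: [-179.8, -0.1, -73.3]
ft_force: [0.9, 0.7, -0.4]
finger_gap: 85.1
[520.4 203.6 237.1] [-179.9    0.2  -73.3]
bar_mid 0.78 [322.5  91.4] [613.7 230.7  55. ]
bar_tip 0.92 [324.2  16. ] [675.8 247.9  55. ]
rest_seat 0.84 [322.2 123.2] [584.8 222.3  55. ]
rest 0.85 [320.7 124.8] [581.4 222.8   0. ]
```

View pics/w3.png

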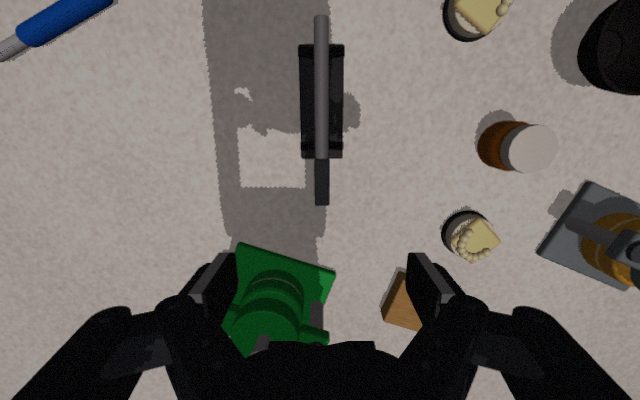

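Run:
```python
from h import *
T=toolT();p=r.snapshot('wrist')
a=atz(p,(322.3,204.5),63,T);b=atz(p,(321,16),57,T);c=atz(p,(322,150),62,T)
m1=atz(p,(322.2,180),63,T);m2=atz(p,(321.2,40),62,T)
print(a,b,c,np.hypot(*(b-a)[:2])); print(np.degrees(np.arctan2(*(m2-m1)[1::-1])))
u=(b-a)[:2]/np.hypot(*(b-a)[:2]); print('ang',np.degrees(np.arctan2(u[1],u[0])),'grip',a[:2]+25*u,b[:2]-155*u,'seat',a[:2]+85*u)
# column profile of edges
g=cv2.cvtColor(p['image'],cv2.COLOR_RGB2GRAY)
for v in(30,60,90,120,170,185,195): print(v,g[v,305:340])
go(*(0.5*(a[:2]+25*u+b[:2]-155*u)),56,np.degrees(np.arctan2(u[1],u[0]))-90)
```

```text
[504.7 195.3  63. ] [673.4 248.   57. ] [559.5 212.3  62. ] 176.71488959538746
17.39452961621883
ang 17.37205473370238 grip [528.6 202.7] [525.5 201.7] seat [585.9 220.6]
30 [ 98 101 101 102  99  97  78  59  66  66  75  77  81  85  86  81  79  73
  68  68  62  71  98  99  99  98 114 155 157 158 158 157 158 156 159]
60 [12 21 20 21 20 14 26 55 65 67 74 72 84 85 89 82 77 75 68 61 55 23  7 21
 18 27 19 23 18 31 30 31 33 32 28]
90 [19 25 22 23 17 18 29 52 64 69 70 73 81 87 88 84 82 72 68 63 53 37 20 17
 26 31 29 35 34 33 28 30 33 35 30]
120 [16 19 10 19  3 13 20 37 63 67 75 76 83 88 88 83 79 71 66 58 53 21 14 10
 18 22 20 17 23 26 31 14 18 19 15]
170 [ 97  98 101 100  95  96  80  28  34  28  31  31  31  31  33  33  32  30
  30  30  34  42 104 153 153 152 153 156 153 151 147 149 154 153 155]
185 [100  98  99  96  95 101  90  39  30  32  28  32  28  35  27  36  28  29
  30  31  31  51 113 150 151 151 150 152 151 145 145 146 148 150 149]
195 [100  98  98 100  97  99  87  49  29  34  29  33  31  34  26  32  33  35
  30  31  27  52 105 147 146 146 148 148 148 146 146 145 146 151 153]
shift m [0.0001, -0.0065, 0.1799] turn about tool z -0.52 dist 180.0
```

Run:
```python
from h import *
T=toolT();p=r.snapshot('wrist')
a=atz(p,(318.8,204.5),63,T);b=atz(p,(318.7,16),57,T)
u=(b-a)[:2]/np.hypot(*(b-a)[:2]); an=np.degrees(np.arctan2(u[1],u[0]))
print(an,a[:2]+25*u,b[:2]-155*u); g=.5*(a[:2]+25*u+b[:2]-155*u); print(g)
go(*g,58,an-90)
```

```text
16.78637066593651 [527.7 205.7] [524.6 204.8]
[526.1 205.2]
shift m [-0.0032, -0.0065, 0.1779] turn about tool z 0.03 dist 178.0
```

```bash
python3 -m jog '[[-0.003,-0.0065,0.04,0,100],[-0.003,-0.0065,0.08,0,100],[-0.003,-0.0065,0.12,0,100],[-0.003,-0.0065,0.15,0,100],[-0.003,-0.0065,0.17,0,70],[-0.003,-0.0065,0.178,0,55],[-0.003,-0.0065,0.178,0,45]]' 30
python3 - <<'E'
from h import *
go(526.1,205.2,58,-73.2);s=r.sense();print(s['finger_gap'],s['ft_force'],s['wrist_torque'])
E
```

```text
time: 4.7
tool_pos: [525.7, 203.9, 57.0]
tcp_rot: [179.9, -0.1, -73.3]
ft_force: [0.7, -0.1, 0.2]
finger_gap: 44.0
shift m [-0.0012, -0.0007, -0.001] turn about tool z -0.07 dist 1.7
44.00614977619498 [ 0.7 -0.1  0.2] [ 0. -0. -0.]
```

Now close gently, watching for side force, then grip firmly.

```bash
python3 -m jog '[[-0.001,-0.001,-0.001,0,30],[-0.001,-0.001,-0.001,0,22],[-0.001,-0.001,-0.001,0,18],[-0.001,-0.001,-0.001,0,10],[-0.001,-0.001,-0.001,0,5],[-0.001,-0.001,-0.001,0,5]]' 30
python3 - <<'E'
from h import *
s=r.sense();print(s['finger_gap'],s['ft_force'],s['wrist_torque'],s['tool_pos'],s['tcp_rot'])
E
```

```text
time: 5.3
tool_pos: [527.8, 205.5, 59.6]
tcp_rot: [-179.9, -0.1, -73.3]
ft_force: [0.7, -1.0, 6.6]
finger_gap: 15.4
15.356550298669893 [ 0.7 -1.   6.6] [-0.  -0.3 -0. ] [527.8 205.5  59.6] [-179.9   -0.1  -73.3]
```

```bash
python3 -m jog '[[0,0,0,0,0],[0,0,0,0,0],[0,0,-0.01,0,0],[0,0,-0.03,0,0],[0,0,-0.06,0,0],[0,0,-0.1,0,0],[0,0,-0.14,0,0],[0,0,-0.16,0,0]]' 120
python3 - <<'E'
from h import *
s=r.sense();print(s['finger_gap'],s['ft_force'],s['wrist_torque'],s['tool_pos'],s['tcp_rot'])
go(424,-305,210,-45); go(390,0,215,-60)
E
```

```text
time: 6.1
tool_pos: [528.4, 206.1, 224.3]
tcp_rot: [-179.6, -0.1, -73.3]
ft_force: [0.7, 0.8, -1.3]
finger_gap: 13.9
13.897849279964987 [ 0.7  0.8 -1.3] [-0.  0.  0.] [528.4 206.1 224.3] [-179.6   -0.1  -73.3]
shift m [0.4593, 0.2473, 0.0134] turn about tool z -28.25 dist 521.9
shift m [0.1575, 0.192, 0.0082] turn about tool z -13.25 dist 248.4
```

```bash
python3 -m jog '[[0.038,0.02,0,-2.5,0],[0.08,0.043,0,-5,0],[0.122,0.066,0,-7.5,0],[0.164,0.089,0,-10,0],[0.206,0.111,0.005,-13,0],[0.248,0.134,0.01,-16,0],[0.29,0.157,0.01,-19,0],[0.332,0.18,0.01,-22,0]]'
python3 - <<'E'
from h import *
go(424,-305,200,-45)
E
```

```text
time: 6.9
tool_pos: [450.6, -165.1, 213.6]
tcp_rot: [-179.7, -0.2, -51.1]
ft_force: [1.2, -0.7, -1.1]
finger_gap: 13.7
shift m [0.0922, 0.1086, 0.0134] turn about tool z -6.11 dist 143.1
```

```bash
python3 -m jog '[[0.03,0.036,0.004,-2,0],[0.06,0.072,0.008,-4,0],[0.092,0.108,0.013,-6,0],[0.092,0.108,0.013,-6,0],[0.092,0.108,0.013,-6,0]]'
python3 - <<'E'
from h import *
s=r.sense();T=toolT();p=r.snapshot('wrist');save(p,'w4.png');print(s['tool_pos'],s['tcp_rot'],s['ft_force'])
for l in('bar_grip','bar_mid','bar_tip','loop'):
    for d in r.pinpoint(p,l)[:1]: print(l,round(d['conf'],2),np.array(d['uv']),atz(p,d['uv'],140 if l=='loop' else T[2,3]-4,T))
X=[T[:3,3]+T[:3,:3]@np.array([0,-k,4]) for k in(25,90,155)]; print(proj(p,X,T))
g=cv2.cvtColor(p['image'],cv2.COLOR_RGB2GRAY)
cv2.imwrite('pics/w4c.png',cv2.resize(p['image'][0:300,200:440,::-1],None,fx=2.5,fy=2,interpolation=cv2.INTER_CUBIC))
E
```

```text
time: 7.4
tool_pos: [423.5, -305.1, 200.0]
tcp_rot: [-179.7, -0.1, -45.3]
ft_force: [0.3, 0.4, -2.1]
finger_gap: 13.7
[ 423.5 -305.1  200. ] [-179.7   -0.1  -45.3] [ 0.3  0.4 -2.1]
bar_grip 0.59 [319.9 270. ] [ 424.8 -302.6  196. ]
bar_mid 0.74 [322.   76.5] [ 486.9 -242.4  196. ]
[[ 321.9  227. ]
 [ 322.1   74.1]
 [ 322.4 -142.5]]
```

View pics/w4c.png

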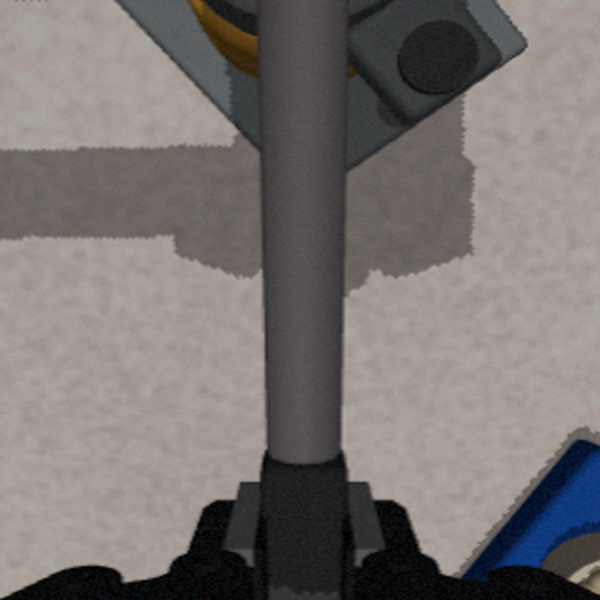

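Run:
```python
from h import *
T=toolT();p=r.snapshot('wrist')
for k in(27,92):
    e=[T[:3,3]+T[:3,:3]@np.array([s,-k,4.]) for s in(-7,7)]; print(proj(p,e,T))
g=cv2.cvtColor(p['image'],cv2.COLOR_RGB2GRAY)
for v in(20,75,150,200,220): print(v,g[v,298:346])
go(421.4,-308.1,144,-45)
```

```text
[[306.7 223. ]
 [337.1 223. ]]
[[304.3  68.5]
 [339.9  68.5]]
20 [69 69 58 39 34 43 55 62 67 63 62 67 68 73 76 74 76 76 79 79 85 81 81 84
 81 80 81 80 78 79 78 74 77 72 71 67 67 62 60 58 48 48 51 52 53 60 60 60]
75 [108 107 106  86  52  47  47  55  63  64  68  68  71  73  72  74  75  79
  79  79  83  83  82  83  83  84  82  80  80  80  78  74  72  71  65  64
  64  63  58  52  53  59  63  60  60  61  62  59]
150 [148 151 149 151 153 154 143  88  53  65  64  65  71  73  73  75  77  76
  78  82  84  83  85  87  85  83  80  80  77  71  74  73  67  71  62  65
  64  60  64 104 151 156 155 154 151 156 156 155]
200 [156 158 157 157 159 156 157 141  91  58  64  68  70  72  74  75  74  81
  83  81  85  81  87  88  83  83  80  81  76  74  73  73  69  65  68  61
  60  50  82 137 152 149 149 153 154 159 158 159]
220 [158 159 160 160 158 159 157 152 114  60  66  67  68  72  72  78  79  79
  79  78  81  84  84  84  86  83  82  78  80  74  72  72  68  66  62  61
  55  54 103 159 159 156 156 155 158 162 159 161]
shift m [0.0006, 0.0061, 0.0566] turn about tool z -0.01 dist 56.9
```

```bash
python3 -m jog '[[0,0.003,0.025,0,0],[0.0005,0.006,0.045,0,0],[0.0005,0.006,0.055,0,0],[0.0005,0.006,0.0565,0,0],[0.0005,0.006,0.0565,0,0]]'
python3 - <<'E'
from h import *
s=r.sense();print(s['tool_pos'],s['tcp_rot'],s['ft_force'])
T=toolT(); u=-T[:3,1]
a=r.snapshot('scene');b=r.snapshot('top')
for q,n in((a,'scene'),(b,'top')):
    for l in('bar_tip','bar_mid','loop'):
        for d in r.pinpoint(q,l)[:2]: print(n,l,round(d['conf'],2),np.array(d['uv']),atz(q,d['uv'],140))
    tip=T[:3,3]+u*155+[0,0,-4]; print('pred tip',tip,proj(q,[tip,[551.5,-178,140]]))
def crop(q,c,w=40,f=8):
    x,y=int(c[0])-w,int(c[1])-w*3//4; return cv2.resize(q['image'][y:y+w*3//2,x:x+2*w,::-1],None,fx=f/2*1.2,fy=f/2*1.2,interpolation=cv2.INTER_CUBIC),(x,y)
c1,o1=crop(a,proj(a,[[535,-195,140]])[0]);c2,o2=crop(b,proj(b,[[535,-195,140]])[0]);print(o1,o2,c1.shape)
cv2.imwrite('pics/pre.png',np.hstack([c1,c2]))
E
```

```text
time: 8.2
tool_pos: [421.7, -307.7, 144.6]
tcp_rot: [-179.7, -0.3, -45.0]
ft_force: [-0.6, 0.0, -1.4]
finger_gap: 14.4
[ 421.7 -307.7  144.6] [-179.7   -0.3  -45. ] [-0.6  0.  -1.4]
scene bar_tip 0.78 [271.  134.8] [ 532. -197.  140.]
scene bar_tip 0.5 [327.4 212.9] [568.1  70.7 140. ]
scene bar_mid 0.82 [276.8 112.5] [ 474.2 -256.8  140. ]
scene loop 0.75 [447.4 205.7] [352.5 213.2 140. ]
scene loop 0.74 [316.8 373.1] [780.  308.4 140. ]
pred tip [ 531.3 -198.1  141.4] [[270.9 134. ]
 [268.6 142.6]]
top bar_tip 0.88 [408.1 211.1] [ 534.8 -195.8  140. ]
top bar_mid 0.84 [435.1 234. ] [ 485.6 -251.   140. ]
top loop 0.69 [397.4 202.8] [ 552.7 -174.   140. ]
top loop 0.48 [212.3 309.1] [342.2 214.6 140. ]
pred tip [ 531.3 -198.1  141.4] [[409.4 212.7]
 [399.3 203.3]]
(230, 105) (367, 181) (288, 384, 3)
```

View pics/pre.png

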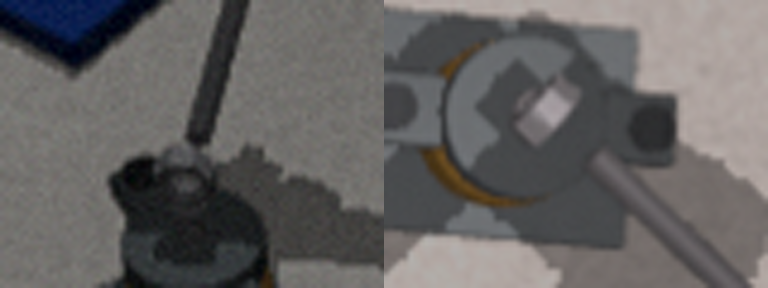

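The measured tip and loop pixels agree with the prediction, so I'll insert slowly with force checks.

```bash
python3 -m jog '[[0,-0.008,0,0,0],[0,-0.016,0,0,0],[0,-0.022,0,0,0],[0,-0.028,0,0,0],[0,-0.034,0,0,0],[0,-0.040,0,0,0],[0,-0.040,0,0,0]]'
python3 - <<'E'
from h import *
s=r.sense();print(s['tool_pos'],s['tcp_rot'],s['ft_force'],np.round(s['wrist_torque'],2))
E
```

```text
time: 9.3
tool_pos: [450.4, -279.3, 144.8]
tcp_rot: [-179.7, -0.3, -45.0]
ft_force: [-0.1, 0.4, -2.1]
finger_gap: 13.7
[ 450.4 -279.3  144.8] [-179.7   -0.3  -45. ] [-0.1  0.4 -2.1] [-0.1  0.1  0. ]
```

```bash
python3 -m jog '[[0,-0.010,0,0,0],[0,-0.020,0,0,0],[0,-0.030,0,0,0],[0,-0.040,0,0,0],[0,-0.046,0,0,0],[0,-0.046,0,0,0]]'
python3 - <<'E'
from h import *
s=r.sense();print(s['tool_pos'],s['tcp_rot'],s['ft_force'],np.round(s['wrist_torque'],2),s['joint_pos'])
p=r.snapshot('top');c=proj(p,[[551.5,-178,140]])[0];x,y=int(c[0])-50,int(c[1])-38
c1=cv2.resize(p['image'][y:y+76,x:x+100,::-1],None,fx=4,fy=4,interpolation=cv2.INTER_CUBIC)
p=r.snapshot('scene');c=proj(p,[[551.5,-178,140]])[0];x,y=int(c[0])-50,int(c[1])-38
c2=cv2.resize(p['image'][y:y+76,x:x+100,::-1],None,fx=4,fy=4,interpolation=cv2.INTER_CUBIC)
cv2.imwrite('pics/ins.png',np.hstack([c1,c2]))
E
```

```text
time: 9.9
tool_pos: [483.6, -246.0, 145.0]
tcp_rot: [-179.7, -0.3, -44.9]
ft_force: [-0.3, 1.1, -2.2]
finger_gap: 13.9
[ 483.6 -246.   145. ] [-179.7   -0.3  -44.9] [-0.3  1.1 -2.2] [-0.1  0.1  0.1] [-32.5   2.8 101.8   0.3  75.1  12.3]
```

View pics/ins.png

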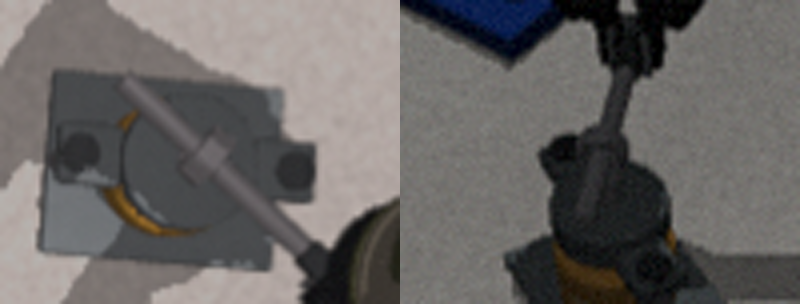

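```bash
cat >> h.py <<'E'
AX=np.array([551.5,-178.,0])
def torque(n=6):
    o=[]
    for _ in range(n):
        s=r.sense(); F=s['ft_force']; d=s['tool_pos']-AX
        o.append([s['wrist_torque'][2]+(d[0]*F[1]-d[1]*F[0])/1000,s['wrist_torque'][2],*F]); r.snapshot('top') if n>1 else 0
    o=np.array(o); print('T about axis %.3f +- %.3f Mz %.3f'%(o[:,0].mean(),o[:,0].std()/len(o)**.5,o[:,1].mean()),'F',o[:,2:].mean(0), 'yaw',s['tcp_rot'][2],'q6',s['joint_pos'][5],'t',round(s['time'],2))
def arc(dphis,L=96.5,z=144.5):
    T=toolT(); y0=r.sense()['tcp_rot'][2]; b0=y0+90; T[:3,:3]=R.from_euler('xyz',[180,0,y0],degrees=True).as_matrix()
    print('bar',round(b0,2),'L',round(np.hypot(*(AX-T[:3,3])[:2]),1))
    for f in dphis:
        b=np.radians(b0-f); t=np.array([AX[0]-L*np.cos(b),AX[1]-L*np.sin(b),z]); d=T[:3,:3].T@(t-T[:3,3])/1000
        print('[%.4f,%.4f,%.4f,%.1f,0]'%(*d,f),end=',')
    print()
E
python3 - <<'E'
from h import *
torque(4); arc([3,6,9,12,15,18,18])
E
```

```text
T about axis 0.035 +- 0.022 Mz 0.009 F [ 0.3 -0.1 -1.8] yaw -44.98390193936083 q6 12.260123266721486 t 10.15
bar 45.01 L 97.4
[-0.0052,-0.0011,0.0005,3.0,0],[-0.0102,-0.0015,0.0005,6.0,0],[-0.0152,-0.0021,0.0005,9.0,0],[-0.0202,-0.0030,0.0005,12.0,0],[-0.0251,-0.0042,0.0005,15.0,0],[-0.0299,-0.0057,0.0005,18.0,0],[-0.0299,-0.0057,0.0005,18.0,0],
```

```bash
python3 -m jog '[[-0.005,-0.001,0.0005,3,0],[-0.010,-0.0015,0.0005,6,0],[-0.015,-0.002,0.0005,9,0],[-0.020,-0.003,0.0005,12,0],[-0.025,-0.004,0.0005,15,0],[-0.030,-0.0055,0.0005,18,0],[-0.030,-0.0055,0.0005,18,0]]'
python3 - <<'E'
from h import *
torque(3); arc([3,6,9,12,15,18,18])
E
```

```text
time: 10.9
tool_pos: [465.2, -222.2, 144.6]
tcp_rot: [-179.6, -0.2, -63.1]
ft_force: [0.8, -2.8, -2.5]
finger_gap: 14.3
T about axis 0.067 +- 0.020 Mz -0.156 F [ 0.6 -2.3 -2.1] yaw -62.931370499655145 q6 31.49356840287465 t 11.0
bar 27.06 L 96.9
[-0.0054,-0.0005,0.0000,3.0,0],[-0.0104,-0.0009,0.0000,6.0,0],[-0.0154,-0.0016,0.0000,9.0,0],[-0.0204,-0.0025,0.0000,12.0,0],[-0.0253,-0.0037,0.0000,15.0,0],[-0.0302,-0.0051,0.0000,18.0,0],[-0.0302,-0.0051,0.0000,18.0,0],
```

```bash
python3 -m jog '[[-0.005,-0.0005,0,3,0],[-0.0104,-0.001,0,6,0],[-0.0154,-0.0016,0,9,0],[-0.0204,-0.0025,0,12,0],[-0.0253,-0.0037,0,15,0],[-0.0302,-0.005,0,18,0],[-0.0302,-0.005,0,18,0]]'
python3 - <<'E'
from h import *
torque(4); arc([2.5,5,7,7])
E
```

```text
time: 11.75
tool_pos: [456.2, -193.7, 144.6]
tcp_rot: [-179.6, -0.1, -80.9]
ft_force: [1.0, -4.8, -2.7]
finger_gap: 14.2
T about axis 0.112 +- 0.019 Mz -0.345 F [ 0.7 -4.7 -2.7] yaw -80.84655940265468 q6 51.73295779246301 t 11.9
bar 9.13 L 96.6
[-0.0047,-0.0002,0.0001,2.5,0],[-0.0089,-0.0005,0.0001,5.0,0],[-0.0123,-0.0008,0.0001,7.0,0],[-0.0123,-0.0008,0.0001,7.0,0],
```

```bash
python3 -m jog '[[-0.0047,-0.0002,0,2.5,0],[-0.009,-0.0005,0,5,0],[-0.0123,-0.0008,0,7,0],[-0.0123,-0.0008,0,7,0]]'
python3 - <<'E'
from h import *
torque(4); arc([2.5,5,5])
E
```

```text
time: 12.35
tool_pos: [455.1, -181.9, 144.6]
tcp_rot: [-179.5, -0.1, -87.9]
ft_force: [-0.2, -6.2, -2.4]
finger_gap: 13.7
T about axis 0.114 +- 0.029 Mz -0.461 F [ 0.9 -5.9 -2.5] yaw -87.81226390167095 q6 59.87763528223017 t 12.5
bar 2.19 L 96.5
[-0.0046,-0.0001,0.0001,2.5,0],[-0.0088,-0.0003,0.0001,5.0,0],[-0.0088,-0.0003,0.0001,5.0,0],
```

```bash
python3 -m jog '[[-0.004,-0.0002,0,2.5,0],[-0.0078,-0.0003,0,5,0],[-0.0078,-0.0003,0,5,0]]'
python3 - <<'E'
from h import *
AX[1]-=1
torque(4); arc([2.5,5,5])
E
```

```text
time: 12.85
tool_pos: [455.2, -174.3, 144.6]
tcp_rot: [-179.5, -0.1, -92.8]
ft_force: [1.0, -4.1, -2.2]
finger_gap: 14.0
T about axis 0.083 +- 0.029 Mz -0.252 F [ 1.2 -3.5 -2.5] yaw -92.71278620908654 q6 65.5818350539885 t 13.0
bar -2.73 L 96.5
[-0.0042,-0.0001,0.0001,2.5,0],[-0.0084,-0.0003,0.0001,5.0,0],[-0.0084,-0.0003,0.0001,5.0,0],
```

```bash
sed -i 's/^AX=.*/AX=np.array([551.5,-179.5,0])/' h.py; python3 -m jog '[[-0.004,-0.0002,0,2.5,0],[-0.008,-0.0003,0,5,0],[-0.008,-0.0003,0,5,0]]'
python3 - <<'E'
from h import *
torque(4); arc([2.5,5,5])
E
```

```text
time: 13.35
tool_pos: [455.9, -166.3, 144.6]
tcp_rot: [-179.5, -0.0, -97.7]
ft_force: [0.8, -4.0, -1.9]
finger_gap: 13.6
T about axis 0.101 +- 0.042 Mz -0.174 F [ 1.  -3.  -2.4] yaw -97.63828954005932 q6 71.3793863070129 t 13.5
bar -7.66 L 96.5
[-0.0041,-0.0001,0.0001,2.5,0],[-0.0083,-0.0004,0.0001,5.0,0],[-0.0083,-0.0004,0.0001,5.0,0],
```

```bash
python3 -m jog '[[-0.004,-0.0002,0,2.5,0],[-0.0083,-0.0004,0,5,0],[-0.0083,-0.0004,0,5,0]]'
python3 - <<'E'
from h import *
torque(5); arc([2.5,5,5])
E
```

```text
time: 13.85
tool_pos: [457.3, -158.3, 144.6]
tcp_rot: [-179.5, 0.0, -102.6]
ft_force: [1.2, -3.5, -2.4]
finger_gap: 14.0
T about axis 0.069 +- 0.015 Mz -0.163 F [ 1.3 -2.8 -2.3] yaw -102.59030007377177 q6 77.26972439051664 t 14.05
bar -12.61 L 96.5
[-0.0042,-0.0001,0.0001,2.5,0],[-0.0084,-0.0004,0.0001,5.0,0],[-0.0084,-0.0004,0.0001,5.0,0],
```

```bash
python3 -m jog '[[-0.0042,-0.0001,0,2.5,0],[-0.0084,-0.0004,0,5,0],[-0.0084,-0.0004,0,5,0]]'
python3 - <<'E'
from h import *
torque(5); arc([2.5,5,5])
E
```

```text
time: 14.4
tool_pos: [459.5, -150.3, 144.6]
tcp_rot: [-179.5, 0.1, -107.6]
ft_force: [1.1, -3.5, -1.5]
finger_gap: 13.9
T about axis 0.117 +- 0.021 Mz -0.133 F [ 0.6 -2.9 -2.3] yaw -107.53974551768086 q6 83.19739985772115 t 14.6
bar -17.56 L 96.5
[-0.0043,-0.0001,0.0001,2.5,0],[-0.0085,-0.0003,0.0001,5.0,0],[-0.0085,-0.0003,0.0001,5.0,0],
```

```bash
python3 -m jog '[[-0.0042,-0.0001,0,2.5,0],[-0.0084,-0.0003,0,5,0],[-0.0084,-0.0003,0,5,0]]'
python3 - <<'E'
from h import *
torque(5); arc([2.5,5,5])
E
```

```text
time: 14.95
tool_pos: [462.4, -142.5, 144.6]
tcp_rot: [-179.6, 0.1, -112.6]
ft_force: [1.0, -4.0, -2.1]
finger_gap: 13.8
T about axis 0.080 +- 0.019 Mz -0.173 F [ 1.  -3.2 -2.4] yaw -112.4937388417903 q6 89.13784434561863 t 15.15
bar -22.51 L 96.5
[-0.0044,-0.0001,0.0001,2.5,0],[-0.0086,-0.0004,0.0001,5.0,0],[-0.0086,-0.0004,0.0001,5.0,0],
```

```bash
python3 -m jog '[[-0.0042,-0.0001,0,2.5,0],[-0.0085,-0.0004,0,5,0],[-0.0085,-0.0004,0,5,0]]'
python3 - <<'E'
from h import *
torque(5); arc([2.5,5,5])
E
```

```text
time: 15.5
tool_pos: [465.9, -135.0, 144.6]
tcp_rot: [-179.6, 0.2, -117.5]
ft_force: [1.1, -3.8, -2.3]
finger_gap: 13.6
T about axis 0.104 +- 0.031 Mz -0.195 F [ 0.6 -3.8 -2.6] yaw -117.44902400776326 q6 95.08978050993966 t 15.7
bar -27.47 L 96.5
[-0.0044,-0.0001,0.0001,2.5,0],[-0.0086,-0.0003,0.0001,5.0,0],[-0.0086,-0.0003,0.0001,5.0,0],
```

```bash
python3 -m jog '[[-0.0042,-0.0001,0,2.5,0],[-0.0085,-0.0003,0,5,0],[-0.0085,-0.0003,0,5,0]]'
python3 - <<'E'
from h import *
torque(5); arc([2.5,5,5])
E
```

```text
time: 16.05
tool_pos: [470.1, -127.8, 144.6]
tcp_rot: [-179.6, 0.2, -122.5]
ft_force: [1.3, -5.4, -2.7]
finger_gap: 13.7
T about axis 0.084 +- 0.037 Mz -0.246 F [ 0.7 -4.5 -2.3] yaw -122.40336963230362 q6 101.02979414617201 t 16.25
bar -32.42 L 96.5
[-0.0044,-0.0001,0.0001,2.5,0],[-0.0086,-0.0004,0.0001,5.0,0],[-0.0086,-0.0004,0.0001,5.0,0],
```

```bash
sed -i 's/^AX=.*/AX=np.array([551.8,-180.3,0])/' h.py
python3 - <<'E'
from h import *
arc([2.5,5,5])
E
```

```text
bar -32.42 L 97.2
[-0.0039,-0.0008,0.0001,2.5,0],[-0.0081,-0.0010,0.0001,5.0,0],[-0.0081,-0.0010,0.0001,5.0,0],
```

```bash
python3 -m jog '[[-0.0039,-0.0008,0,2.5,0],[-0.0081,-0.001,0,5,0],[-0.0081,-0.001,0,5,0]]'
python3 - <<'E'
from h import *
torque(5); arc([2.5,5,5])
E
```

```text
time: 16.6
tool_pos: [474.8, -121.3, 144.5]
tcp_rot: [-179.7, 0.2, -127.4]
ft_force: [-1.7, -2.4, -1.5]
finger_gap: 13.9
T about axis 0.103 +- 0.019 Mz -0.158 F [-2.3 -1.7 -1.6] yaw -127.34758766454773 q6 106.88153767735807 t 16.8
bar -37.37 L 97.0
[-0.0042,-0.0006,-0.0000,2.5,0],[-0.0084,-0.0008,-0.0000,5.0,0],[-0.0084,-0.0008,-0.0000,5.0,0],
```

```bash
python3 -m jog '[[-0.0042,-0.0003,0,2.5,0],[-0.0084,-0.0005,0,5,0],[-0.0084,-0.0005,0,5,0]]'
python3 - <<'E'
from h import *
torque(5); arc([2.5,5,5])
E
```

```text
time: 17.15
tool_pos: [480.2, -115.0, 144.5]
tcp_rot: [-179.7, 0.3, -132.4]
ft_force: [-2.2, -2.4, -1.5]
finger_gap: 13.8
T about axis 0.107 +- 0.024 Mz -0.184 F [-2.6 -1.7 -1.3] yaw -132.29945644646074 q6 112.74304181883168 t 17.35
bar -42.32 L 96.9
[-0.0043,-0.0005,-0.0001,2.5,0],[-0.0085,-0.0008,-0.0001,5.0,0],[-0.0085,-0.0008,-0.0001,5.0,0],
```

```bash
python3 -m jog '[[-0.0042,-0.0003,0,2.5,0],[-0.0085,-0.0005,0,5,0],[-0.0085,-0.0005,0,5,0]]'
python3 - <<'E'
from h import *
torque(5); arc([2.5,5,5])
E
```

```text
time: 17.7
tool_pos: [486.0, -109.1, 144.4]
tcp_rot: [-179.7, 0.3, -137.3]
ft_force: [-3.5, -2.9, -1.4]
finger_gap: 14.1
T about axis 0.126 +- 0.026 Mz -0.211 F [-3.1 -1.8 -0.9] yaw -137.25133538498292 q6 118.56898616370833 t 17.9
bar -47.27 L 96.9
[-0.0044,-0.0005,-0.0001,2.5,0],[-0.0086,-0.0007,-0.0001,5.0,0],[-0.0086,-0.0007,-0.0001,5.0,0],
```

```bash
python3 -m jog '[[-0.0042,-0.0005,0,2.5,0],[-0.0085,-0.0007,0,5,0],[-0.0085,-0.0007,0,5,0]]'
python3 - <<'E'
from h import *
torque(6); arc([2.5,5,5])
E
```

```text
time: 18.25
tool_pos: [492.3, -103.9, 144.3]
tcp_rot: [-179.8, 0.3, -142.3]
ft_force: [-6.0, -1.9, -0.5]
finger_gap: 14.0
T about axis 0.349 +- 0.020 Mz -0.139 F [-5.4 -1.3 -0.1] yaw -142.2071087071404 q6 124.33268751319763 t 18.5
bar -52.21 L 96.8
[-0.0045,-0.0004,-0.0002,2.5,0],[-0.0087,-0.0007,-0.0002,5.0,0],[-0.0087,-0.0007,-0.0002,5.0,0],
```

Torque jumped to 0.35 N m, so the screw is solid. A small nip of about 1° should confirm the climb and bring it to mid-band.

```bash
python3 - <<'E'
from h import *
arc([1])
E
python3 -m jog '[[-0.0010,0,0,0.5,0],[-0.0019,-0.0001,0,1,0],[-0.0019,-0.0001,0,1,0]]'
python3 - <<'E'
from h import *
torque(6); s=r.sense();print(s['tool_pos'])
E
```

```text
bar -52.21 L 96.8
[-0.0020,-0.0003,-0.0002,1.0,0],
time: 18.85
tool_pos: [493.3, -103.1, 144.2]
tcp_rot: [-179.8, 0.2, -143.2]
ft_force: [-5.4, -2.3, -0.5]
finger_gap: 13.8
T about axis 0.484 +- 0.015 Mz -0.079 F [-5.8 -2.   0.3] yaw -143.14519486261472 q6 125.42995844734061 t 19.1
[ 493.3 -103.1  144.3]
```

Run:
```python
from h import *
arc([-4,-8,-12,-16])
```

```text
bar -53.14 L 96.9
[0.0062,-0.0006,-0.0002,-4.0,0],[0.0129,-0.0013,-0.0002,-8.0,0],[0.0196,-0.0025,-0.0002,-12.0,0],[0.0261,-0.0041,-0.0002,-16.0,0],
```

```bash
python3 -m jog '[[0.003,-0.0004,0,-2,0],[0.0062,-0.0006,0,-4,0],[0.0096,-0.001,0,-6,0],[0.0129,-0.0013,0,-8,0],[0.0162,-0.0019,0,-10,0],[0.0196,-0.0025,0,-12,0],[0.0245,-0.0037,0,-15,0],[0.0245,-0.0037,0,-15,0]]'
python3 - <<'E'
from h import *
torque(3); arc([0])
T=toolT();p=r.snapshot('wrist')
p=r.snapshot('top');c=proj(p,[[551.5,-178,140]])[0];x,y=int(c[0])-50,int(c[1])-38
cv2.imwrite('pics/back.png',cv2.resize(p['image'][y:y+76,x:x+100,::-1],None,fx=6,fy=6,interpolation=cv2.INTER_CUBIC))
E
```

```text
time: 19.95
tool_pos: [476.1, -120.9, 144.4]
tcp_rot: [-179.7, 0.2, -128.1]
ft_force: [-0.4, 0.0, -2.0]
finger_gap: 13.6
T about axis -0.002 +- 0.003 Mz -0.014 F [-0.3  0.1 -2. ] yaw -128.20424714200186 q6 107.88861694642864 t 20.05
bar -38.2 L 96.3
[0.0002,0.0002,-0.0002,0.0,0],
```

View pics/back.png

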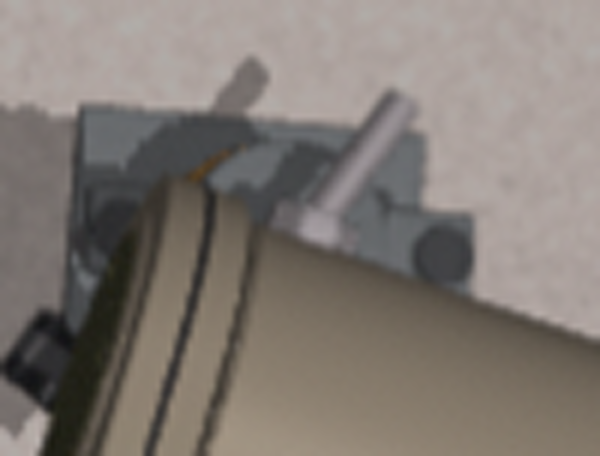

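Zero torque, so the bar is free in the hole. Drawing it straight out.

```bash
python3 -m jog '[[0,0.010,0,0,0],[0,0.020,0,0,0],[0,0.030,0,0,0],[0,0.040,0,0,0],[0,0.040,0,0,0]]'
python3 - <<'E'
from h import *
torque(1)
E
python3 -m jog '[[0,0.012,0,0,0],[0,0.025,0,0,0],[0,0.037,0,0,0],[0,0.050,0,0,0],[0,0.055,0,0,0],[0,0.055,0,0,0]]'
python3 - <<'E'
from h import *
torque(1);arc([0]); print(r.sense()['tool_pos'],r.sense()['finger_gap'])
go(490,180,200,-73.2); go(450,50,200,-100)
E
```

```text
time: 20.7
tool_pos: [443.5, -94.9, 143.9]
tcp_rot: [-179.8, 0.2, -128.1]
ft_force: [-0.4, -0.0, -2.5]
finger_gap: 13.9
T about axis -0.001 +- 0.000 Mz -0.033 F [-0.4 -0.  -2.5] yaw -128.13631764057948 q6 109.47281777259815 t 20.7
time: 21.3
tool_pos: [400.2, -60.7, 143.9]
tcp_rot: [-179.8, 0.2, -128.1]
ft_force: [-0.1, -0.3, -2.2]
finger_gap: 13.7
T about axis 0.067 +- 0.000 Mz 0.013 F [-0.1 -0.3 -2.2] yaw -128.10845867263163 q6 112.11245172175977 t 21.3
bar -38.11 L 193.1
[0.0006,-0.0966,-0.0006,0.0,0],
[400.2 -60.7 143.9] 13.713780267072687
shift m [-0.245, 0.0777, -0.0556] turn about tool z -54.91 dist 263.0
shift m [-0.118, 0.0289, -0.0558] turn about tool z -28.11 dist 133.7
```

```bash
python3 -m jog '[[0,0,-0.03,0,0],[-0.03,0.01,-0.055,-7,0],[-0.066,0.021,-0.07,-15,0],[-0.102,0.032,-0.07,-23,0],[-0.138,0.043,-0.07,-31,0],[-0.174,0.055,-0.07,-39,0],[-0.21,0.066,-0.07,-47,0],[-0.245,0.078,-0.07,-55,0]]'
python3 - <<'E'
from h import *
go(527.3,205.5,180,-73.2)
E
```

```text
time: 22.1
tool_pos: [490.8, 181.7, 214.3]
tcp_rot: [-179.7, -0.1, -72.8]
ft_force: [0.6, -0.3, -1.6]
finger_gap: 13.6
shift m [-0.012, -0.0417, 0.0346] turn about tool z 0.42 dist 55.4
```

```bash
python3 -m jog '[[-0.006,-0.02,0.017,0.2,0],[-0.012,-0.04,0.0346,0.4,0],[-0.012,-0.0417,0.0346,0.4,0],[-0.012,-0.0417,0.0346,0.4,0]]'
python3 - <<'E'
from h import *
T=toolT();p=r.snapshot('wrist'); print(T[:3,3],r.sense()['tcp_rot']); save(p,'w5.png')
for k in(27,92):
    e=[T[:3,3]+T[:3,:3]@np.array([s,-k,4.]) for s in(-7,7)]; print(proj(p,e,T))
c=np.array([527.3,205.5]);u=np.array([np.cos(np.radians(16.8)),np.sin(np.radians(16.8))])
print('saddle',proj(p,[[*(c+38*u),55],[*(c+125*u),55]],T))
cv2.imwrite('pics/w5c.png',cv2.resize(p['image'][0:300,200:440,::-1],None,fx=2.5,fy=2,interpolation=cv2.INTER_CUBIC))
E
```

```text
time: 22.5
tool_pos: [527.4, 205.4, 179.0]
tcp_rot: [-179.8, -0.1, -73.2]
ft_force: [-0.5, -1.0, -1.7]
finger_gap: 13.6
[527.4 205.4 179. ] [-179.7   -0.1  -73.2]
[[307.1 222.5]
 [337.6 222.5]]
[[304.9  67.9]
 [340.4  67.9]]
saddle [[321.5 160.5]
 [321.6  46.1]]
```

View pics/w5c.png

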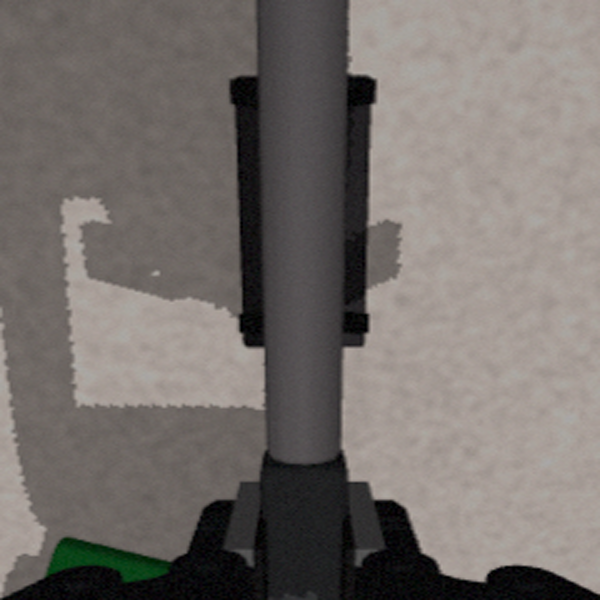

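Bar at crop column 304, saddles centred at 303–304: aligned. Lowering it.

```bash
python3 -m jog '[[0,0,0.035,0,0],[0,0,0.07,0,0],[0,0,0.095,0,0],[0,0,0.108,0,0],[0,0,0.114,0,0],[0,0,0.118,0,0],[0,0,0.118,0,0]]'
python3 - <<'E'
from h import *
s=r.sense();print(s['tool_pos'],s['tcp_rot'],s['ft_force'],np.round(s['wrist_torque'],2),s['finger_gap'])
E
```

```text
time: 23.25
tool_pos: [529.1, 205.3, 63.1]
tcp_rot: [-179.6, -0.1, -73.2]
ft_force: [0.4, -0.3, -1.9]
finger_gap: 13.4
[529.1 205.3  63.1] [-179.6   -0.1  -73.2] [ 0.4 -0.3 -1.9] [-0.   0.1  0. ] 13.359955220723224
```

```bash
python3 -m jog '[[0,0,0.001,0,0],[0,0,0.002,0,0],[0,0,0.003,0,0],[0,0,0.003,0,0]]'
python3 - <<'E'
from h import *
s=r.sense();print(s['tool_pos'],s['tcp_rot'],s['ft_force'],np.round(s['wrist_torque'],2),s['finger_gap'])
E
```

```text
time: 23.65
tool_pos: [529.3, 205.5, 60.4]
tcp_rot: [-179.5, -0.1, -73.2]
ft_force: [-0.3, 0.1, -0.5]
finger_gap: 13.8
[529.3 205.5  60.4] [-179.5   -0.1  -73.2] [-0.3  0.1 -0.5] [ 0.  0. -0.] 13.810601942220673
```

```bash
python3 -m jog '[[0,0,0.001,0,0],[0,0,0.001,0,0]]' 20
python3 -m jog '[[0,0,0,0,0],[0,0,0,0,20],[0,0,0,0,25],[0,0,0,0,35],[0,0,0,0,50],[0,0,0,0,50]]' 20
python3 - <<'E'
from h import *
s=r.sense();print(s['tool_pos'],s['ft_force'],s['finger_gap'])
E
```

```text
time: 23.85
tool_pos: [529.6, 205.8, 59.9]
tcp_rot: [-179.5, -0.1, -73.2]
ft_force: [-2.0, 0.9, 3.9]
finger_gap: 14.0
time: 24.45
tool_pos: [529.6, 205.7, 59.9]
tcp_rot: [-179.5, -0.1, -73.2]
ft_force: [1.6, 0.1, 0.1]
finger_gap: 42.8
[529.6 205.7  59.9] [1.6 0.1 0.1] 42.841768352584005
```

```bash
python3 -m jog '[[0,0,-0.01,0,60],[0,0,-0.03,0,80],[0,0,-0.06,0,100],[0,0,-0.1,0,100],[0,0,-0.14,0,100],[0,0,-0.18,0,100],[0.001,0,-0.18,0,100]]'
python3 - <<'E'
from h import *
T=toolT();p=r.snapshot('wrist'); print(T[:3,3])
for l in('bar_mid','bar_tip','rest_seat'):
    for d in r.pinpoint(p,l)[:1]: print(l,round(d['conf'],2),atz(p,d['uv'],55,T))
c1=cv2.resize(p['image'][0:260,220:420,::-1],(400,520),interpolation=cv2.INTER_CUBIC)
q=r.snapshot('scene');c2=cv2.resize(q['image'][110:370,220:480,::-1],(400,520))[:,:]
cv2.imwrite('pics/end.png',np.hstack([c1,c2]))
E
```

```text
time: 25.15
tool_pos: [531.5, 205.6, 248.5]
tcp_rot: [-178.8, -0.1, -73.2]
ft_force: [-0.6, 1.5, 1.0]
finger_gap: 85.4
[531.5 205.6 248.5]
bar_mid 0.64 [615.1 230.1  55. ]
bar_tip 0.89 [677.4 249.4  55. ]
rest_seat 0.92 [586.1 223.3  55. ]
```

View pics/end.png

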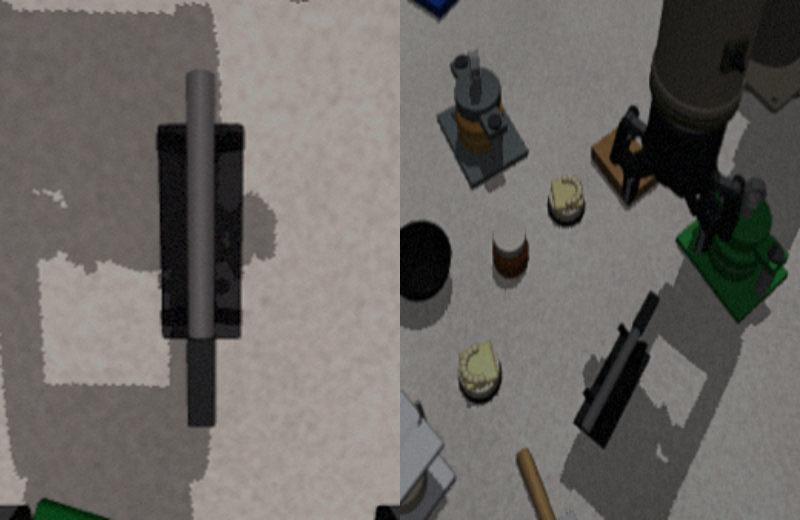

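Run:
```python
from h import *
print(r.hand_in(), r.sense()['time'])
```

```text
the job is handed in; nothing more can be done
the job is handed in; nothing more can be done
```

The press is tightened, the bar is back in its rest, and the job is handed in. It took about 25 s of the 72 s allowed.

- **Tightening:** I took the bar by its grip and slid it through the eye of the grey press, leaving the green one alone. The bar turned about 98° clockwise. Drag stayed at about 0.10 N m until the screw came up solid. The torque then rose to 0.35 N m, and a further 1° nip brought it to 0.48 ± 0.02 N m, inside the 0.3–0.5 band but near its top.
- **Drawing out:** I backed the bar off 15° within its play, where the torque read zero, and drew it out with no side force. I didn't measure the eye's angle separately afterwards. That the screw stayed put rests on the zero torque and on the pictures.
- **Bar in the rest:** The last wrist picture shows the bar in both saddles with its tip the right way. `bar_mid` is about 30 mm from `rest_seat`, as asked, and the tip is within about 2 mm of where it started.
- **Surroundings:** The things in the last scene crop look undisturbed. I checked that only by eye, and the brush and spatula were outside the crop.

**Disagreement:** side forces of up to about 6 N during the turn suggested the screw's axis was about 2 mm from where the camera put it. I corrected the arc for that as I went.

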